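# Scoop the connector housings into the kit bin

### The arm

A 6-joint arm with a two-finger parallel gripper is mounted at the origin on a cart in front of the work surface, level with it; the furniture and walls round the work are solid. World frame = base frame: x ahead of the robot, y to its left, z up, the work surface at z = 0. Lengths are in mm, angles in degrees, forces in N, time in s.
With the tool pointing down it reaches from about 300 to 850 mm from the base axis. Payload 4.2 kg.
Tool frame: the origin (TCP) lies at the very end of the fingers, on their centre line; the grasp point (between the pads) lies 19 mm behind it (env.grip_depth is the distance from the TCP to the grasp point, in mm); z points along the fingers, y is the line along which they close (so a half turn about z gives the same grasp; the last joint's range is limited). The gripper opens to 91 mm and grips with 3 to 60 N. Pads are 32 mm wide; open, the fingers measure 118 mm over their backs; the gripper's body (76 mm by 178 mm) begins 60 mm behind the grasp point.
Start: joints at [67.724, 18.312, 89.639, -0, 72.044, -1.146], TCP at [207.289, 536.353, 213.976] pointing down, gripper open.
Joint ranges: [-177.97, 177.97], [-48.28, 115.42], [12.27, 149.76], [-77.06, 257.06], [2.81, 150.46], [-146.56, 146.56]. Speed limits (degrees/s): [147.25, 147.25, 180, 180, 180, 180].

### API

Orientations are given as [roll, pitch, yaw] about the fixed x, y, z axes, in that order (R = Rz(yaw) Ry(pitch) Rx(roll)).
In Python, from workcell import env, cams gives the robot as it stands.
- The arm moves only by the tool apply_moves, never from a script. Its argument "deltas" is a list of rows, each a list of 5 numbers: the shift along the tool's x, y, z in m, then the turn about the tool's z in rad, then the opening, from -1 (shut) to 1 (fully open), so that 0 is half open. In form: [[tx, ty, tz, roll, gripper], ...]. A call has 1 to 5 rows; each row is the pose to reach, as a shift and turn from the pose commanded when the call began, along the tool's axes at that moment; what a row does not reach only later rows make up. A row lasts 1/10 s, in which the tool goes at most 50 mm and 8.59 degrees, less where a joint would pass 70% of its speed; a pose out of reach is approached as far as the arm can. A call with a gripper value outside its range is refused whole. The fingers move at their own pace and stop on an object; "grip_force" is the grip in N (left out, the last holds). Time passes only in rows, so rows that repeat a pose let the fingers close. It gives the time, the measured TCP pose, the force, the opening and the grip force at its end, in the units of the state.
- env.state(): the state, without advancing time (a new reading comes with each control period).
- cams.grab_frame(name): name is "side" or "top"; returns the picture (480x640x3 uint8, blue, green, red); there is no depth.
- cams.get_calibration(name): a dict with "mtx" (3x3 intrinsics, pixels), "k1" (the pictures are not rectified: a ray, as slopes to the right and down, at radius r is drawn at 1 + k1 r^2 times it, then the intrinsics apply), "eye" and "attitude" of the camera in the world. Camera axes: x right, y down, z forward; pixel columns grow to the right and rows downward; lengths in mm; the calibration is good to about 2 mm. A picture is of the moment at which its call begins. get_calibration takes no time and is no camera call.
- env.job_done(): hands the job in; it is judged then, once.
The state is a dict: "time_s": time; "qpos": joint angles; "qvel": joint speeds; "effort": joint torques, N m; "ee_pos": TCP position; "ee_rot": TCP orientation; "force": force on the tool from outside, world axes, zero at the start; "torque": the same for the moment, N m; "gripper_width": finger opening in mm; "gripper_force": force on a finger pad.
Only numpy, scipy, OpenCV 4.12 (cv2) and the standard library are available. Lean on these libraries where they do the work, as an engineer would, in place of code of your own. Each camera call takes 0.05 s, during which the arm holds its last target. There are 200 camera calls.

### The job

Take the steel scoop by its handle, scoop all six white connector housings out of the open-fronted dark steel tray and tip them into the grey bin. Then stand the scoop flat on its black rubber mat again and let go. Move the housings only with the scoop, never with the gripper's fingers, and leave the pen, the screwdriver and the tape roll where they lie.

Things in the scene. Friction and masses are not known exactly. Their poses are not given: they have to be found in the camera images.
- stock_tray: Fixed dark sheet-steel tray, open at its -x side. Origin: centre of its underside, z up, +x roughly away from the robot (yaw within 0.2 rad). Floor top at z = 3 mm, x -75 to 75 mm; inside width 104 mm (y -52 to 52). Side walls 3 mm thick, 35 mm high with their rims; back wall's inner face at x = 75 mm, 48 mm high.
- kit_bin: Fixed open grey plastic bin with a white card on its -x side. Outside 130 mm (x) by 150 mm (y) by 55 mm high, walls and floor 3 mm. Origin: centre of its underside; z up.
- scoop_mat: Fixed black rubber mat, 140 mm (x) by 120 mm (y), 3 mm thick, on which the scoop stands. Origin: centre of its underside; z up. Its +x points roughly to the robot's right (world -y).
- scoop: Loose steel scoop, about 160 g: flat-bottomed pan, black rubber handle. Origin: underside of the pan's bottom; +x to the open mouth, z up. Pan x -45 to 50 mm, 92 mm wide (y), floor 3 mm thick, its top bevelled from x = 25 mm down to a sharp lip. Side walls 28 mm high, sloping down to nothing from x = -5 to 30 mm; back wall at x = -45 mm, 34 mm high. Pan and tray are smooth: friction about 0.3.
- scoop_grip (a point): Middle of the handle, at (-70, 0, 59) mm in the scoop's frame, same axes. The handle leans back 24 degrees: from (-52, 0, 18) mm it runs 85 mm along (-0.41, 0, 0.91), ending 40 mm beyond this point. It is 18 mm thick along y (grip it so) and 22 mm deep, grippy rubber; fingers reaching down along it have room.
- scoop_lip (a point): Middle of the pan's thin front edge, underside: (50, 0, 0) mm in the scoop's frame, same axes. With the lip on the tray floor (nose a few degrees down) and driven to the back wall, housings pile up against the wall and ride over it into the pan at under 20 N; held 1 mm above the floor it jams on them.
- housing_0: White plastic connector housing, a block 14 x 22 x 10 mm, 12 g, one of six alike lying loose in the back two thirds of the stock tray. Origin: about the centre of its underside as it first lies (10 mm upright).
- housing_1: White plastic connector housing, a block 14 x 22 x 10 mm, 12 g, one of six alike lying loose in the back two thirds of the stock tray. Origin: about the centre of its underside as it first lies (10 mm upright).
- housing_2: White plastic connector housing, a block 14 x 22 x 10 mm, 12 g, one of six alike lying loose in the back two thirds of the stock tray. Origin: about the centre of its underside as it first lies (10 mm upright).
- housing_3: White plastic connector housing, a block 14 x 22 x 10 mm, 12 g, one of six alike lying loose in the back two thirds of the stock tray. Origin: about the centre of its underside as it first lies (10 mm upright).
- housing_4: White plastic connector housing, a block 14 x 22 x 10 mm, 12 g, one of six alike lying loose in the back two thirds of the stock tray. Origin: about the centre of its underside as it first lies (10 mm upright).
- housing_5: White plastic connector housing, a block 14 x 22 x 10 mm, 12 g, one of six alike lying loose in the back two thirds of the stock tray. Origin: about the centre of its underside as it first lies (10 mm upright).
- power_module: Fixed obstacle: tall grey finned metal box with an open circuit board on top, 245 mm (x) by 166 mm (y), about 270 mm high, standing behind the scoop's mat and to the right of the tray, always in the same place: its front face lies near world x = 0.54, its sides near y = -0.04 and y = -0.20. The bench strip in front of it is the clear way from tray to bin.
- marker_pen: Bystander: white marker pen, 132 mm long and 15 mm thick, lying loose between scoop and bin.
- yellow_screwdriver: Bystander: yellow-handled screwdriver, 179 mm long and 25 mm thick, lying loose in front of the tray along the bench's edge.
- tape_roll: Bystander: roll of yellow tape, 62 mm across and 17 mm high, lying loose to the right of the bin.

How it is judged (in metres and radians):
On the way:
1. at least one housing rides in the scoop's pan, lifted at least 50 mm off the bench (((x of housing_0 in the frame of scoop between -0.045 and 0.055 m and y of housing_0 in the frame of scoop between -0.046 and 0.046 m and z of housing_0 in the frame of scoop between -0.005 and 0.06 m and height (world z) of housing_0 above 0.05 m and height (world z) of scoop above 0.04 m) or (x of housing_1 in the frame of scoop between -0.045 and 0.055 m and y of housing_1 in the frame of scoop between -0.046 and 0.046 m and z of housing_1 in the frame of scoop between -0.005 and 0.06 m and height (world z) of housing_1 above 0.05 m and height (world z) of scoop above 0.04 m) or (x of housing_2 in the frame of scoop between -0.045 and 0.055 m and y of housing_2 in the frame of scoop between -0.046 and 0.046 m and z of housing_2 in the frame of scoop between -0.005 and 0.06 m and height (world z) of housing_2 above 0.05 m and height (world z) of scoop above 0.04 m) or (x of housing_3 in the frame of scoop between -0.045 and 0.055 m and y of housing_3 in the frame of scoop between -0.046 and 0.046 m and z of housing_3 in the frame of scoop between -0.005 and 0.06 m and height (world z) of housing_3 above 0.05 m and height (world z) of scoop above 0.04 m) or (x of housing_4 in the frame of scoop between -0.045 and 0.055 m and y of housing_4 in the frame of scoop between -0.046 and 0.046 m and z of housing_4 in the frame of scoop between -0.005 and 0.06 m and height (world z) of housing_4 above 0.05 m and height (world z) of scoop above 0.04 m) or (x of housing_5 in the frame of scoop between -0.045 and 0.055 m and y of housing_5 in the frame of scoop between -0.046 and 0.046 m and z of housing_5 in the frame of scoop between -0.005 and 0.06 m and height (world z) of housing_5 above 0.05 m and height (world z) of scoop above 0.04 m))), for 0.2 s.
At the end, for the whole second after the job is handed in: All six housings lie at rest inside the kit bin (inside its walls and below its rim); the scoop stands flat on its mat (within 0.1 rad of level, its origin within 35 mm of the mat's centre, bottom no more than about 5 mm off the mat), still and released (x of housing_0 in the frame of kit_bin between -0.065 and 0.065 m and y of housing_0 in the frame of kit_bin between -0.075 and 0.075 m and z of housing_0 in the frame of kit_bin between -0.002 and 0.05 m and linear speed of each of housing_0, housing_1, housing_2, housing_3, housing_4, housing_5 below 0.03 m/s and x of housing_1 in the frame of kit_bin between -0.065 and 0.065 m and y of housing_1 in the frame of kit_bin between -0.075 and 0.075 m and z of housing_1 in the frame of kit_bin between -0.002 and 0.05 m and x of housing_2 in the frame of kit_bin between -0.065 and 0.065 m and y of housing_2 in the frame of kit_bin between -0.075 and 0.075 m and z of housing_2 in the frame of kit_bin between -0.002 and 0.05 m and x of housing_3 in the frame of kit_bin between -0.065 and 0.065 m and y of housing_3 in the frame of kit_bin between -0.075 and 0.075 m and z of housing_3 in the frame of kit_bin between -0.002 and 0.05 m and x of housing_4 in the frame of kit_bin between -0.065 and 0.065 m and y of housing_4 in the frame of kit_bin between -0.075 and 0.075 m and z of housing_4 in the frame of kit_bin between -0.002 and 0.05 m and x of housing_5 in the frame of kit_bin between -0.065 and 0.065 m and y of housing_5 in the frame of kit_bin between -0.075 and 0.075 m and z of housing_5 in the frame of kit_bin between -0.002 and 0.05 m and horizontal distance between scoop and scoop_mat below 0.035 m and angle between scoop's own z axis and vertical below 0.1 rad and z of scoop in the frame of scoop_mat below 0.008 m and linear speed of scoop below 0.02 m/s and contact force between the fingers and scoop below 0.1 N); the robot touches nothing.
It fails at once if the fingers touch a housing (contact force between the fingers and housing_0 above 0.3 N or contact force between the fingers and housing_1 above 0.3 N or contact force between the fingers and housing_2 above 0.3 N or contact force between the fingers and housing_3 above 0.3 N or contact force between the fingers and housing_4 above 0.3 N or contact force between the fingers and housing_5 above 0.3 N).
It fails at once if a bystander is moved more than 25 mm (distance of any of marker_pen, yellow_screwdriver, tape_roll from where it was at the start of the episode above 0.025 m).
It also fails if it takes over 67 s, if anything falls off the work surface, if the arm or the gripper's body presses on something with over 40 N, if the wrist force passes 120 N, or if a joint passes its speed limit or range.

## Working session

There is one attempt and no reset: what is moved stays moved. The work goes in short steps, Python scripts to look and compute and a tool call to move; the robot and the scene stay as the last step left them, time stands still between calls to the robot, and variables do not carry over. Pictures are saved under pics/ and viewed, at most 10 in all, crops included, and the job is handed in when it is done.

Besides the shell and the picture viewer there is one more tool, called after "Emit:" in YAML: its name, and indented under it one key for each argument. apply_moves: Moves the arm, as the interface text tells. Its arguments: {"type":"object","properties":{"deltas":{"type":"array"},"grip_force":{"type":"number"}},"required":["deltas"]}

```bash
ls; mkdir -p pics; python3 - <<'E'
from workcell import env,cams
import cv2
print(env.state(), env.grip_depth)
for n in("side","top"):
    cv2.imwrite(f"pics/{n}0.png",cams.grab_frame(n)); print(n,cams.get_calibration(n))
E
```

```text
pics
{'time_s': 0.0, 'qpos': array([ 6.77226952e+01,  1.83511233e+01,  8.97090178e+01,  3.37068442e-05,
        7.20443382e+01, -1.14519821e+00]), 'qvel': array([ 0.07373384,  0.0489007 ,  0.08795998, -0.00022565, -0.15221938,
       -0.09634989]), 'effort': array([-2.50295263e-03, -4.12467921e+01, -2.31967682e+01,  7.23969075e-02,
        4.59585583e-02, -1.28035686e-04]), 'ee_pos': array([207.08932253, 535.84252138, 213.10779155]), 'ee_rot': array([-1.79895542e+02, -2.12017883e-03,  1.58867881e+02]), 'force': array([0.1264668 , 0.75553572, 0.28648138]), 'torque': array([-0.00774379,  0.04884205, -0.03183493]), 'gripper_force': 0.0, 'gripper_width': 91.22081586058103} 18.8
side {'mtx': array([[514.6191032 ,   0.        , 333.22024671],
       [  0.        , 514.6191032 , 244.30078988],
       [  0.        ,   0.        ,   1.        ]]), 'k1': -0.058537317878117966, 'eye': array([175.7921197 , 718.75480244, 798.10612389]), 'attitude': array([-1.25963022e+02,  1.02379976e-03, -1.59174219e+02])}
top {'mtx': array([[489.25699119,   0.        , 318.92828537],
       [  0.        , 489.25699119, 242.42582232],
       [  0.        ,   0.        ,   1.        ]]), 'k1': -0.10324645562710856, 'eye': array([ 339.79005512, -203.38496974, 1118.27076416]), 'attitude': array([-170.30592054,    0.57857895,  -89.43034291])}
```

View pics/top0.png

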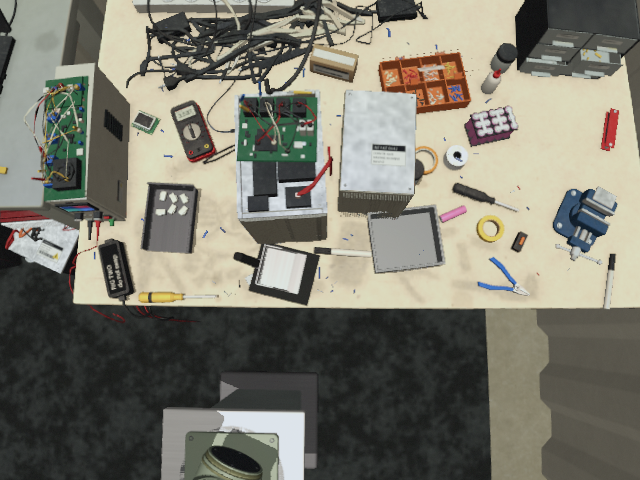

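View pics/side0.png

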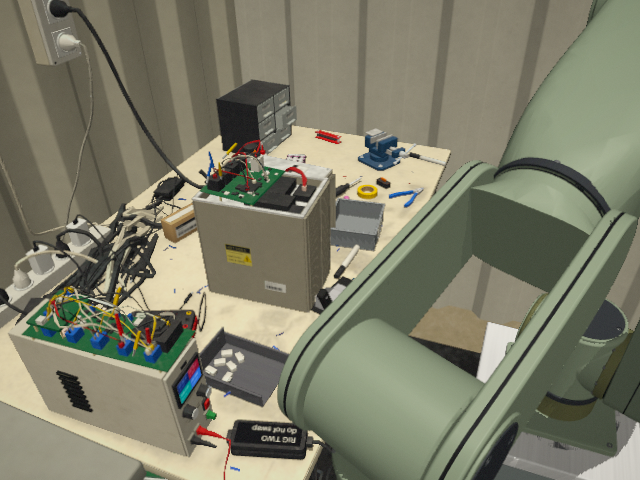

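```bash
cat > h.py <<'E'
import numpy as np, cv2
from scipy.spatial.transform import Rotation as Ro
from workcell import env,cams
def ray(n,uv):
    c=cams.get_calibration(n); K=c['mtx']
    p=cv2.undistortPoints(np.array([[uv]],float),K,np.array([c['k1'],0,0,0,0.]))[0,0]
    return c['eye'],Ro.from_euler('xyz',c['attitude'],degrees=True).apply([p[0],p[1],1])
def plane(n,uv,z):
    o,d=ray(n,uv); return (o+d*(z-o[2])/d[2])[:2].round(1)
def proj(n,P):
    c=cams.get_calibration(n); R=Ro.from_euler('xyz',c['attitude'],degrees=True)
    q=R.inv().apply(np.atleast_2d(P)-c['eye']); 
    return cv2.projectPoints(q,np.zeros(3),np.zeros(3),c['mtx'],np.array([c['k1'],0,0,0,0.]))[0][:,0]
E
python3 - <<'E'
from h import *
im=cv2.imread("pics/top0.png")
a=cv2.resize(im[175:310,130:330],None,fx=4,fy=4,interpolation=cv2.INTER_CUBIC); cv2.imwrite("pics/c1.png",a)
b=cv2.resize(im[195:285,300:460],None,fx=5,fy=5,interpolation=cv2.INTER_CUBIC); cv2.imwrite("pics/c2.png",b)
E
```

```text
(no output)
```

View pics/c1.png

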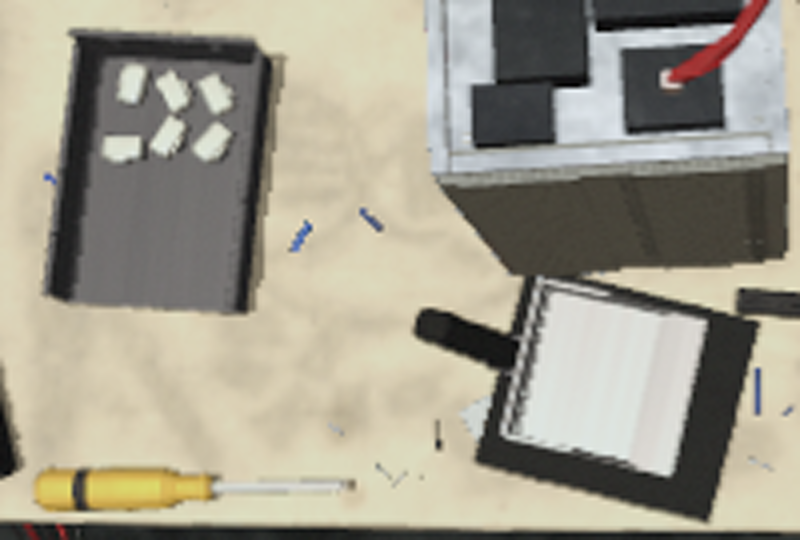

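View pics/c2.png

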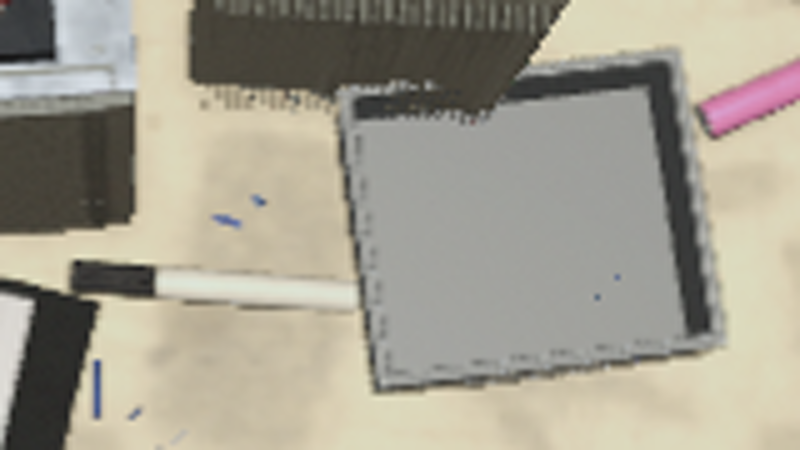

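```bash
python3 - <<'E'
from h import *
C1=lambda x,y:(130+x/4-.4,175+y/4-.4)
C2=lambda x,y:(300+x/5-.4,195+y/5-.4)
def show(t,pts,z,f):
    P=np.array([plane("top",f(*p),z) for p in pts]); print(t,P.tolist(),'mean',P.mean(0).round(1),'sides',np.linalg.norm(P-np.roll(P,-1,0),axis=1).round(1),'ang',np.degrees(np.arctan2(*(np.roll(P,-1,0)-P).T[::-1])).round(1))
show("mat",[(530,275),(758,322),(708,520),(478,462)],3,C1)
show("lip",[(707,320),(672,476)],3.5,C1)
show("backtop outer",[(530,278),(500,435)],37,C1)
show("handle end",[(427,312),(420,338)],98,C1)
show("tray rim sides outer: L back,front",[(72,35),(45,295)],35,C1)
show("tray R outer",[(272,52),(248,312)],35,C1)
show("trayfloor",[(102,55),(255,65),(238,308),(75,300)],3,C1)
show("bin",[(340,90),(678,50),(720,345),(378,390)],55,C2)
show("hous",[(131,82),(172,90),(216,93),(122,148),(168,135),(212,141)],10,C1)
show("screw",[(35,490),(355,485)],10,C1)
show("pen",[(72,275),(360,295)],8,C2)
E
```

```text
mat [[526.9, -58.5], [500.6, -190.9], [386.9, -163.7], [418.4, -31.8]] mean [ 458.2 -111.2] sides [135.  116.9 135.6 111.7] ang [-101.2  166.5   76.6  -13.8]
lip [[501.4, -161.6], [411.6, -142.9]] mean [ 456.5 -152.2] sides [91.7 91.7] ang [168.2 -11.8]
backtop outer [[519.5, -63.0], [431.1, -48.8]] mean [475.3 -55.9] sides [89.5 89.5] ang [170.9  -9.1]
handle end [[490.7, -16.6], [476.8, -13.4]] mean [483.8 -15. ] sides [14.3 14.3] ang [167. -13.]
tray rim sides outer: L back,front [[661.5, 211.2], [507.7, 215.7]] mean [584.6 213.4] sides [153.9 153.9] ang [178.3  -1.7]
tray R outer [[651.1, 91.5], [499.0, 97.0]] mean [575.   94.2] sides [152.2 152.2] ang [177.9  -2.1]
trayfloor [[658.5, 203.9], [652.3, 110.0], [506.0, 111.9], [509.8, 209.7]] mean [581.6 158.9] sides [ 94.1 146.3  97.9 148.8] ang [-93.8 179.3  87.8  -2.2]
bin [[589.6, -298.7], [609.6, -450.9], [476.4, -465.4], [455.5, -314.4]] mean [ 532.8 -382.4] sides [153.5 134.  152.4 135. ] ang [ -82.5 -173.8   97.9    6.7]
hous [[639.9, 182.4], [635.0, 157.2], [633.2, 130.5], [599.7, 185.0], [607.6, 157.8], [604.1, 131.1]] mean [619.9 157.3] sides [25.7 26.8 64.  28.3 26.9 62.6] ang [-101.   -93.9  121.6  -73.8  -97.5   55.1]
screw [[398.1, 223.6], [403.9, 37.1]] mean [401.  130.4] sides [186.6 186.6] ang [-88.2  91.8]
pen [[512.5, -179.1], [504.3, -311.4]] mean [ 508.4 -245.2] sides [132.6 132.6] ang [-93.5  86.5]
```

Emit:
apply_moves:
  deltas:
    - [-0.035,-0.035,0,0.15,1]
    - [-0.07,-0.07,0,0.3,1]
    - [-0.105,-0.105,0,0.45,1]
    - [-0.14,-0.14,0,0.6,1]
    - [-0.175,-0.175,0,0.75,1]

```text
time_s: 0.6
ee_pos: [307.6, 308.1, 213.7]
ee_rot: [-180.0, 0.0, 115.6]
force: [1.3, -0.6, 0.1]
gripper_width: 91.2
gripper_force: 0.0
```

```bash
cat >> h.py <<'E'
def d(frm,to):
    """deltas in tool axes (m, rad) from commanded (x,y,z,yaw) to (x,y,z,yaw)"""
    f,t=np.array(frm,float),np.array(to,float); y=np.radians(f[3]); c,s=np.cos(y),np.sin(y); v=t-f
    w=(v[3]+180)%360-180
    print([round(q,4) for q in ((c*v[0]+s*v[1])/1e3,(s*v[0]-c*v[1])/1e3,-v[2]/1e3,-np.radians(w))],'rows>=',round(max(np.linalg.norm(v[:3])/50,abs(w)/8.59),1))
E
python3 - <<'E'
from h import *
s=env.state(); print(s['ee_pos'],s['ee_rot'],s['qpos'])
y=np.radians(158.868);p=np.array([207.29,536.35])+np.array([np.cos(y)*-175+np.sin(y)*-175,np.sin(y)*-175+np.cos(y)*175]);print(p)
C=(p[0],p[1],213.98,158.868-np.degrees(.75))
d(C,(453,-20,213.98,110)); d((453,-20,213.98,110),(453,-20,66,110)); d((453,-20,66,110),(388,-24,66,110))
im=0
# module front face
C1=lambda x,y:(130+x/4-.4,175+y/4-.4)
print('module top',plane('top',C1(432,180),270),plane('top',C1(790,155),270),'bottom',plane('top',C1(515,272),0))
E
```

```text
[307.58309386 308.07070922 213.65103728] [-1.79983619e+02  1.76706735e-02  1.15592865e+02] [ 4.35407198e+01  5.65067242e+00  1.06400267e+02 -1.26895224e-02
  6.79700895e+01  1.79526196e+01]
[307.43104059 310.02772538]
[np.float64(-0.3605), np.float64(-0.0132), np.float64(-0.0), np.float64(0.1029)] rows>= 7.2
[np.float64(0.0), np.float64(0.0), np.float64(0.148), np.float64(-0.0)] rows>= 3.0
[np.float64(0.0185), np.float64(-0.0624), np.float64(-0.0), np.float64(-0.0)] rows>= 1.3
module top [524.7 -48.1] [ 537.2 -207.4] bottom [529.1 -49.3]
```

Emit:
apply_moves:
  deltas:
    - [-0.05,-0.0018,0,0.1029,1]
    - [-0.1,-0.0036,0,0.1029,1]
    - [-0.15,-0.0055,0,0.1029,1]
    - [-0.2,-0.0073,0,0.1029,1]
    - [-0.25,-0.0092,0,0.1029,1]

```text
time_s: 1.1
ee_pos: [408.5, 79.3, 213.9]
ee_rot: [180.0, -0.0, 110.0]
force: [1.1, 1.0, 0.7]
gripper_width: 91.4
gripper_force: 0.0
```

Emit:
apply_moves:
  deltas:
    - [-0.04,0.0027,0,0,1]
    - [-0.08,0.0054,0,0,1]
    - [-0.1103,0.0074,0,0,1]
    - [-0.1103,0.0074,0,0,1]

```text
time_s: 1.5
ee_pos: [454.1, -22.7, 213.5]
ee_rot: [-180.0, 0.1, 109.8]
force: [-1.4, 1.2, -0.2]
gripper_width: 91.0
gripper_force: 0.0
```

```bash
python3 - <<'E'
from h import *
s=env.state(); print(s['ee_pos'],s['ee_rot'],s['qpos'])
cv2.imwrite("pics/t1.png",cams.grab_frame("top"));cv2.imwrite("pics/s1.png",cams.grab_frame("side"))
cv2.imwrite("pics/ts1.png",np.hstack([cv2.resize(cv2.imread("pics/t1.png")[170:320,150:350],(400,300)),cv2.resize(cv2.imread("pics/s1.png")[170:380,200:480],(400,300))]))
E
```

```text
[454.07134863 -22.711599   213.50410718] [-1.79981956e+02  5.17172567e-02  1.09750497e+02] [-4.27254400e+00  7.42888599e+00  1.04326887e+02 -5.87713331e-02
  6.82396638e+01 -2.40012475e+01]
```

View pics/ts1.png

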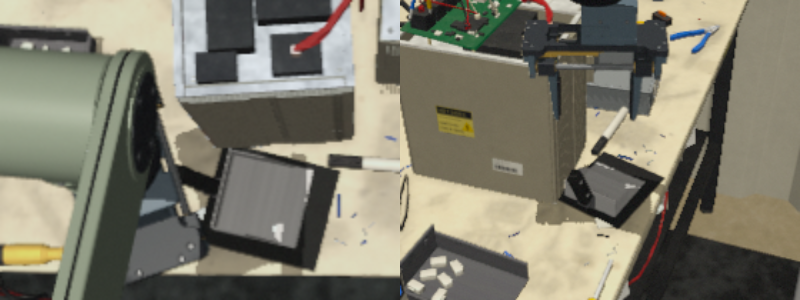

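Emit:
apply_moves:
  deltas:
    - [0.002,0,0.05,0,1]
    - [0.002,0,0.1,0,1]
    - [0.002,0,0.148,0,1]
    - [0.002,0,0.148,0,1]

```text
time_s: 2.0
ee_pos: [446.7, -16.4, 61.4]
ee_rot: [-179.3, -0.3, 110.1]
force: [-0.2, 0.1, 0.3]
gripper_width: 91.4
gripper_force: 0.0
```

Emit:
apply_moves:
  deltas:
    - [0.005,-0.016,0,0,1]
    - [0.01,-0.032,0,0,1]
    - [0.015,-0.048,0,0,1]
    - [0.0185,-0.0624,0,0,1]
    - [0.0185,-0.0624,0,0,1]

```text
time_s: 2.5
ee_pos: [386.0, -21.5, 67.2]
ee_rot: [180.0, 0.0, 110.0]
force: [-0.1, -0.3, 0.6]
gripper_width: 91.2
gripper_force: 0.0
```

```bash
python3 - <<'E'
from h import *
s=env.state(); print(s['ee_pos'],s['ee_rot'],s['force'])
cv2.imwrite("pics/t2.png",cams.grab_frame("top"));cv2.imwrite("pics/s2.png",cams.grab_frame("side"))
cv2.imwrite("pics/ts2.png",np.hstack([cv2.resize(cv2.imread("pics/t2.png")[170:320,200:350],(400,400)),cv2.resize(cv2.imread("pics/s2.png")[200:400,240:440],(400,400))]))
E
```

```text
[385.98755504 -21.52002647  67.24973541] [1.79963152e+02 8.88081119e-03 1.10035130e+02] [-0.05005667 -0.25788393  0.62978327]
```

View pics/ts2.png

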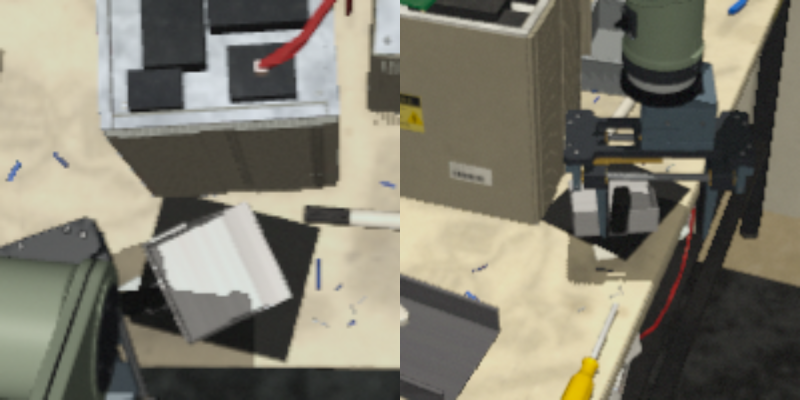

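```bash
python3 - <<'E'
from h import *
f=lambda x,y:(200+x/2.6667-.3,170+y/2.6667-.3)
l=np.array([plane('top',f(*p),3.5) for p in [(240,205),(292,295)]]);b=np.array([plane('top',f(*p),37) for p in [(150,242),(190,340)]])
print(l,b,np.linalg.norm(l[1]-l[0]),np.linalg.norm(b[1]-b[0]))
for q in (l,b): print(np.degrees(np.arctan2(*(q[0]-q[1])[::-1]))-90)
m=l.mean(0)-b.mean(0); a=np.degrees(np.arctan2(m[1],m[0])); print('yaw',a,np.linalg.norm(m))
x=m/np.linalg.norm(m); o=(l.mean(0)-50*x+b.mean(0)+46*x)/2; print('origin',o,'grip',o-70*x)
E
```

```text
[[ 519.8 -122.8]
 [ 442.1 -168.9]] [[482.4 -50.3]
 [400.9 -85.9]] 90.34655499796321 88.93598821624461
-59.31902216417703
-66.40382224087966
yaw -63.18494315812221 87.1180377419051
origin [ 460.39777582 -105.1900654 ] grip [428.81992959 -42.71735434]
```

```bash
python3 - <<'E'
from h import *
d((386,-21.5,67.2,110),(424,-43,67,117)); 
E
```

```text
[np.float64(-0.0332), np.float64(0.0284), np.float64(0.0002), np.float64(-0.1222)] rows>= 0.9
```

Emit:
apply_moves:
  deltas:
    - [-0.016,0.014,0,-0.06,1]
    - [-0.033,0.0284,0,-0.1222,1]
    - [-0.033,0.0284,0.022,-0.1222,1]
    - [-0.033,0.0284,0.022,-0.1222,1]
  grip_force: 60

```text
time_s: 3.0
ee_pos: [425.2, -43.2, 42.7]
ee_rot: [-179.8, -0.1, 117.0]
force: [-1.1, 0.7, -0.4]
gripper_width: 90.9
gripper_force: 0.0
```

Emit:
apply_moves:
  deltas:
    - [0,0,0,0,-1]
    - [0,0,0,0,-1]
    - [0,0,0,0,-1]
    - [0,0,0,0,-1]
    - [0,0,0,0,-1]
  grip_force: 60

```text
time_s: 3.5
ee_pos: [425.4, -43.1, 44.3]
ee_rot: [180.0, 0.0, 117.0]
force: [0.0, -0.2, -0.5]
gripper_width: 53.9
gripper_force: 0.0
```

Emit:
apply_moves:
  deltas:
    - [0,0,0,0,-1]
    - [0,0,0,0,-1]
    - [0,0,0,0,-1]
    - [0,0,0,0,-1]

```text
time_s: 3.9
ee_pos: [425.4, -43.2, 43.9]
ee_rot: [180.0, -0.0, 117.0]
force: [0.2, -0.2, -0.3]
gripper_width: 22.1
gripper_force: 0.2
```

Emit:
apply_moves:
  deltas:
    - [0,0,0,0,-1]
    - [0,0,0,0,-1]
    - [0,0,0,0,-1]
    - [0,0,0,0,-1]

```text
time_s: 4.3
ee_pos: [425.6, -43.2, 44.0]
ee_rot: [180.0, 0.0, 117.0]
force: [0.4, 0.3, -0.0]
gripper_width: 17.9
gripper_force: 59.9
```

Emit:
apply_moves:
  deltas:
    - [0,0,-0.01,0,-1]
    - [0,0,-0.03,0,-1]
    - [0,0,-0.05,0,-1]
    - [0,0,-0.07,0,-1]
    - [0,0,-0.07,0,-1]

```text
time_s: 4.8
ee_pos: [426.8, -43.4, 116.3]
ee_rot: [179.8, 0.2, 117.0]
force: [0.7, -0.6, -2.7]
gripper_width: 17.8
gripper_force: 59.9
```

```bash
python3 - <<'E'
from h import *
s=env.state(); print(s['ee_pos'],s['ee_rot'],s['force'],s['torque'],s['gripper_width'],s['gripper_force'])
E
```

```text
[426.79460668 -43.44508762 116.30432738] [1.79754186e+02 1.65899172e-01 1.17000539e+02] [ 0.68396292 -0.59859602 -2.68065001] [ 0.03107589  0.04554947 -0.02205508] 17.812132934246353 59.908567070961
```

```bash
python3 - <<'E'
from h import *
y1=117+np.degrees(.75)
d((426,-43.3,115,117),(424,80,115,y1)); d((424,80,115,y1),(424,160.5,115,177.8))
E
```

```text
[np.float64(0.1108), np.float64(0.0542), np.float64(-0.0), np.float64(-0.75)] rows>= 5.0
[np.float64(0.0276), np.float64(0.0756), np.float64(-0.0), np.float64(-0.3112)] rows>= 2.1
```

Emit:
apply_moves:
  deltas:
    - [0.022,0.0108,0,-0.15,-1]
    - [0.044,0.0217,0,-0.3,-1]
    - [0.0665,0.0325,0,-0.45,-1]
    - [0.0886,0.0434,0,-0.6,-1]
    - [0.1108,0.0542,0,-0.75,-1]

```text
time_s: 5.3
ee_pos: [422.1, 80.8, 113.0]
ee_rot: [-179.9, -0.1, 160.3]
force: [0.4, -0.2, -3.5]
gripper_width: 17.8
gripper_force: 60.0
```

Emit:
apply_moves:
  deltas:
    - [0.009,0.025,0,-0.1,-1]
    - [0.018,0.05,0,-0.2,-1]
    - [0.0276,0.0756,0,-0.3112,-1]
    - [0.0276,0.0756,0,-0.3112,-1]
    - [0.0276,0.0756,0,-0.3112,-1]

```text
time_s: 5.8
ee_pos: [422.2, 160.4, 113.0]
ee_rot: [-179.9, -0.1, 177.8]
force: [0.2, 0.3, -1.9]
gripper_width: 17.5
gripper_force: 60.0
```

```bash
python3 - <<'E'
from h import *
s=env.state(); print(s['ee_pos'],s['ee_rot'],s['force'])
cv2.imwrite("pics/t3.png",cams.grab_frame("top"));cv2.imwrite("pics/s3.png",cams.grab_frame("side"))
cv2.imwrite("pics/ts3.png",np.hstack([cv2.resize(cv2.imread("pics/t3.png")[170:310,100:240],(400,400)),cv2.resize(cv2.imread("pics/s3.png")[290:450,190:350],(400,400))]))
E
```

```text
[422.2338517  160.4455069  113.02620259] [-1.79925158e+02 -1.30122704e-01  1.77839563e+02] [ 0.17140234  0.34610507 -1.85332019]
```

View pics/ts3.png

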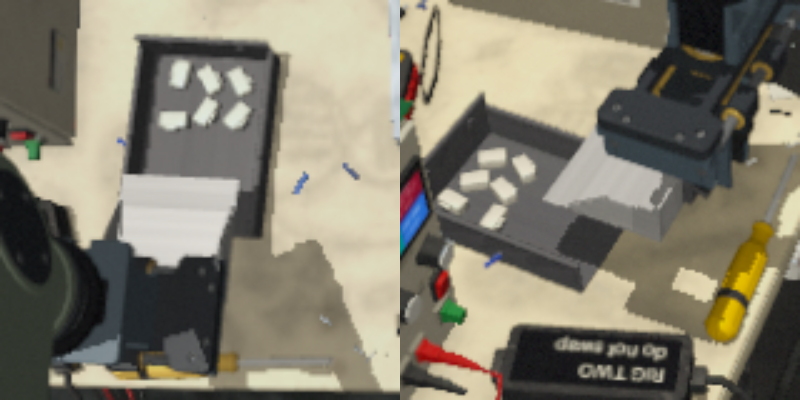

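```bash
python3 - <<'E'
from h import *
T=lambda x,y:(100+x/2.857-.3,170+y/2.857-.3); S=lambda x,y:(190+(x-400)/2.5-.3,290+y/2.5-.3)
def tri(a,b):
    o1,d1=ray('top',a);o2,d2=ray('side',b); d1/=np.linalg.norm(d1);d2/=np.linalg.norm(d2)
    t=np.linalg.lstsq(np.c_[d1,-d2],o2-o1,rcond=None)[0]; p,q=o1+t[0]*d1,o2+t[1]*d2; return ((p+q)/2).round(1),np.linalg.norm(p-q).round(1)
print(tri(T(123,176),S(543,203)),tri(T(239,180),S(597,137)))
print('tray front floor L', tri(T(118,232),S(585,292)))
print('tray backL rim', tri(T(137,36),S(424,183)),'tray backR rim', tri(T(270,43),S(483,93)))
E
```

```text
(array([540.2, 200.3,  70.2]), np.float64(0.8)) (array([541.3, 113.5,  51.8]), np.float64(0.3))
tray front floor L (array([502.6, 222.5,  13.1]), np.float64(5.0))
tray backL rim (array([651.6, 202.1,  50.6]), np.float64(15.6)) tray backR rim (array([654.9,  97.2,  43.9]), np.float64(1.0))
```

```bash
python3 - <<'E'
from h import *
im=cv2.imread("pics/t3.png"); hsv=cv2.cvtColor(im,cv2.COLOR_BGR2HSV)
# pan lip row: print gray profile along the row just inside lip, and column profile
for v in (235,240,245): print(v, cv2.cvtColor(im,cv2.COLOR_BGR2GRAY)[v,136:192].tolist())
T=lambda x,y:(100+x/2.857-.3,170+y/2.857-.3)
for z in (65,70,75): print(z,plane('top',T(123,176),z),plane('top',T(239,180),z))
E
```

```text
235 [199, 197, 196, 195, 194, 193, 181, 203, 203, 204, 204, 204, 204, 204, 204, 204, 205, 205, 205, 205, 205, 205, 207, 206, 206, 207, 207, 208, 208, 209, 209, 209, 209, 210, 209, 209, 210, 211, 211, 210, 210, 210, 210, 210, 210, 210, 202, 167, 115, 117, 118, 117, 95, 66, 46, 32]
240 [208, 204, 201, 198, 197, 164, 120, 195, 195, 196, 196, 196, 196, 196, 196, 196, 196, 197, 197, 198, 198, 199, 198, 198, 199, 199, 200, 199, 200, 200, 200, 200, 200, 201, 201, 200, 201, 201, 201, 201, 201, 202, 202, 202, 202, 203, 172, 59, 59, 60, 60, 60, 59, 52, 37, 33]
245 [207, 202, 199, 130, 69, 69, 130, 213, 213, 212, 214, 214, 213, 213, 212, 213, 213, 212, 213, 213, 213, 213, 213, 213, 213, 214, 214, 215, 215, 215, 215, 216, 216, 217, 217, 217, 217, 218, 218, 217, 218, 218, 218, 196, 121, 101, 63, 59, 61, 60, 60, 62, 59, 43, 32, 33]
65 [541.6 202.5] [539.  109.7]
70 [540.6 200.6] [538.1 108.2]
75 [539.6 198.6] [537.1 106.7]
```

Emit:
apply_moves:
  deltas:
    - [0,0.001,0.02,0,-1]
    - [0,0.001,0.04,0,-1]
    - [0,0.001,0.055,0,-1]
    - [0,0.001,0.061,0,-1]
    - [0,0.001,0.061,0,-1]

```text
time_s: 6.4
ee_pos: [422.8, 160.8, 52.4]
ee_rot: [-180.0, -0.1, 177.7]
force: [-0.0, -0.1, -2.1]
gripper_width: 17.5
gripper_force: 60.0
```

Emit:
apply_moves:
  deltas:
    - [0,0,0,0,-1]
    - [0,0,0,0,-1]
    - [0,0,0,0,-1]
  grip_force: 3

```text
time_s: 6.7
ee_pos: [423.6, 161.5, 53.6]
ee_rot: [180.0, 0.1, 177.8]
force: [-0.2, -0.3, -0.7]
gripper_width: 17.9
gripper_force: 3.0
```

```bash
python3 - <<'E'
from h import *
s=env.state(); print(s['ee_pos'],s['ee_rot'],s['force'],s['gripper_width'],s['torque'])
cv2.imwrite("pics/t4.png",cams.grab_frame("top"));cv2.imwrite("pics/s4.png",cams.grab_frame("side"))
a=cv2.imread("pics/s4.png")[290:450,190:350]
cv2.imwrite("pics/ts4.png",np.hstack([cv2.resize(cv2.imread("pics/t4.png")[170:310,100:240],(400,400)),cv2.resize(a,(400,400))]))
E
```

```text
[423.63705147 161.50346961  53.56038506] [1.79981306e+02 6.83572307e-02 1.77787967e+02] [-0.15379821 -0.30012191 -0.73788033] 17.857136426117858 [ 0.01256667 -0.02427483 -0.05642084]
```

View pics/ts4.png

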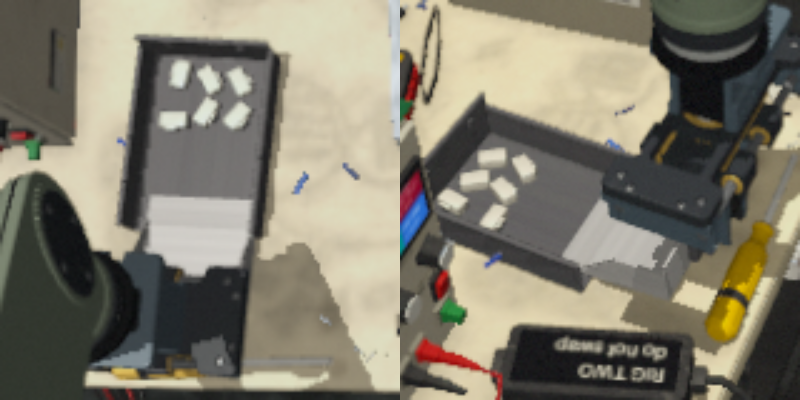

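Emit:
apply_moves:
  deltas:
    - [0,0,0,0,-1]
    - [0,0,0,0,-1]
    - [0,0,0,0,-1]
  grip_force: 60

```text
time_s: 7.1
ee_pos: [423.6, 161.7, 53.4]
ee_rot: [180.0, 0.1, 177.8]
force: [-0.5, -0.7, 4.3]
gripper_width: 17.5
gripper_force: 60.0
```

```bash
python3 - <<'E'
from h import *
s=env.state(); print(s['ee_pos'],s['force'],s['gripper_width'])
T=lambda x,y:(100+x/2.857-.3,170+y/2.857-.3)
for z in (3,6): print(z,plane('top',T(149,197),z),plane('top',T(252,200),z))
g=cv2.cvtColor(cv2.imread("pics/t4.png"),cv2.COLOR_BGR2GRAY)
print(g[236:242,140:200:4]); print('col170',g[180:245,170].tolist()); print(g[245,140:200].tolist())
E
```

```text
[423.63135143 161.70122998  53.35502957] [-0.50464965 -0.68438744  4.27163087] 17.498985759334378
3 [536. 203.] [534.1 116.3]
6 [535.4 201.9] [533.6 115.4]
[[195  29  42 114 114 115 112 115 114 117 116 115 121  32 193]
 [195  33  45 114 115 114 112 115 116 117 117 117 113  32 188]
 [196  32  47 140 161 143 117 118 118 120 117 115 107  35 186]
 [195  34  48 154 195 196 196 180 179 166 145 123 115  33 185]
 [196  33  49 166 196 195 196 197 198 199 200 200 146  35 187]
 [198  34  52 174 198 198 198 198 198 198 199 200 129  49 191]]
col170 [212, 214, 199, 145, 101, 54, 39, 41, 40, 57, 94, 111, 110, 111, 191, 221, 221, 199, 142, 107, 113, 113, 114, 114, 115, 115, 164, 213, 225, 226, 226, 227, 227, 169, 115, 111, 111, 111, 112, 112, 113, 114, 114, 113, 114, 114, 114, 115, 114, 113, 113, 114, 114, 113, 115, 114, 114, 114, 118, 181, 197, 198, 200, 198, 193]
[164, 117, 81, 34, 33, 34, 34, 45, 62, 89, 114, 160, 192, 192, 192, 193, 193, 194, 193, 193, 193, 193, 193, 194, 194, 194, 194, 194, 194, 194, 194, 195, 195, 194, 194, 194, 194, 194, 195, 194, 194, 194, 194, 195, 195, 196, 195, 164, 104, 66, 33, 34, 88, 116, 122, 185, 199, 201, 203, 204]
```

Emit:
apply_moves:
  deltas:
    - [-0.01,0,0,0,-1]
    - [-0.02,0,0,0,-1]
    - [-0.03,0,0,0,-1]
    - [-0.04,0,0,0,-1]
    - [-0.05,0,0,0,-1]

```text
time_s: 7.6
ee_pos: [474.7, 159.8, 53.3]
ee_rot: [180.0, 0.1, 177.8]
force: [-1.9, 0.5, 5.2]
gripper_width: 17.7
gripper_force: 60.0
```

Emit:
apply_moves:
  deltas:
    - [-0.008,0,0,0,-1]
    - [-0.016,0,0,0,-1]
    - [-0.024,0,0,0,-1]
    - [-0.032,0,0,0,-1]
    - [-0.04,0,0,0,-1]

```text
time_s: 8.1
ee_pos: [514.3, 158.2, 53.3]
ee_rot: [180.0, 0.0, 177.8]
force: [-3.0, -0.4, 6.4]
gripper_width: 17.6
gripper_force: 60.0
```

```bash
python3 - <<'E'
from h import *
s=env.state(); print(s['ee_pos'],s['force'],s['gripper_width'])
cv2.imwrite("pics/t5.png",cams.grab_frame("top"))
g=cv2.cvtColor(cv2.imread("pics/t5.png"),cv2.COLOR_BGR2GRAY)
for u in (158,165,170,175,180,185): print(u,g[183:240,u].tolist())
E
```

```text
[514.32562525 158.20472537  53.29807619] [-3.00330412 -0.37538232  6.41093333] 17.628854074522092
158 [111, 86, 56, 42, 41, 40, 79, 112, 111, 110, 110, 111, 112, 111, 111, 136, 196, 219, 221, 223, 203, 191, 193, 192, 192, 192, 190, 168, 109, 68, 67, 68, 68, 67, 66, 67, 67, 68, 67, 68, 67, 68, 69, 68, 67, 68, 67, 66, 67, 64, 65, 61, 59, 58, 55, 54, 50]
165 [125, 90, 36, 40, 41, 39, 70, 161, 206, 211, 193, 173, 160, 149, 139, 127, 149, 202, 216, 202, 176, 140, 147, 184, 192, 193, 190, 191, 198, 202, 202, 200, 203, 204, 202, 199, 110, 32, 30, 32, 36, 38, 37, 38, 38, 38, 39, 38, 36, 36, 37, 37, 38, 36, 39, 37, 39]
170 [144, 100, 55, 40, 41, 40, 57, 92, 110, 145, 201, 220, 222, 187, 122, 112, 112, 113, 167, 208, 220, 224, 226, 225, 189, 169, 133, 176, 197, 203, 201, 201, 202, 203, 202, 199, 199, 201, 204, 126, 59, 38, 37, 34, 35, 35, 37, 37, 33, 36, 36, 36, 38, 37, 36, 36, 36]
175 [161, 104, 66, 41, 39, 41, 40, 89, 112, 113, 136, 176, 209, 222, 224, 225, 223, 172, 101, 153, 173, 140, 116, 177, 193, 194, 192, 191, 196, 201, 201, 201, 202, 204, 203, 200, 195, 189, 191, 134, 54, 36, 37, 36, 35, 35, 36, 34, 35, 35, 36, 36, 37, 37, 35, 34, 37]
180 [185, 98, 68, 38, 41, 39, 41, 97, 116, 113, 167, 213, 206, 176, 146, 121, 114, 114, 131, 184, 207, 219, 219, 214, 205, 191, 192, 192, 194, 201, 203, 201, 202, 204, 188, 93, 34, 37, 36, 37, 33, 36, 37, 36, 35, 36, 34, 36, 35, 36, 34, 34, 35, 36, 35, 37, 33]
185 [186, 119, 85, 51, 48, 39, 42, 79, 105, 113, 112, 171, 203, 218, 224, 225, 225, 216, 200, 212, 220, 221, 220, 185, 183, 135, 183, 193, 193, 200, 203, 202, 201, 203, 205, 110, 39, 37, 34, 41, 37, 37, 35, 33, 50, 58, 40, 37, 37, 38, 36, 33, 36, 37, 36, 35, 35]
```

Emit:
apply_moves:
  deltas:
    - [-0.005,0,0,0,-1]
    - [-0.01,0,0,0,-1]
    - [-0.015,0,0,0,-1]
    - [-0.02,0,0,0,-1]
    - [-0.024,0,0,0,-1]

```text
time_s: 8.65
ee_pos: [537.7, 157.3, 53.3]
ee_rot: [180.0, 0.0, 177.8]
force: [-3.5, 0.9, 7.8]
gripper_width: 17.9
gripper_force: 60.0
```

Emit:
apply_moves:
  deltas:
    - [-0.002,0,0,0,-1]
    - [-0.004,0,0,0,-1]
    - [-0.006,0,0,0,-1]
    - [-0.006,0,0,0,-1]

```text
time_s: 9.05
ee_pos: [543.0, 157.1, 53.5]
ee_rot: [180.0, -0.1, 177.8]
force: [-4.6, 1.3, 7.8]
gripper_width: 17.8
gripper_force: 60.0
```

Emit:
apply_moves:
  deltas:
    - [-0.002,0,0,0,-1]
    - [-0.004,0,0,0,-1]
    - [-0.004,0,0,0,-1]

```text
time_s: 9.35
ee_pos: [543.7, 157.1, 54.0]
ee_rot: [180.0, -0.4, 177.7]
force: [-13.5, 1.9, 17.7]
gripper_width: 17.6
gripper_force: 60.0
```

```bash
python3 - <<'E'
from h import *
s=env.state(); print(s['ee_pos'],s['force'],s['gripper_width'])
cv2.imwrite("pics/t6.png",cams.grab_frame("top"));cv2.imwrite("pics/s6.png",cams.grab_frame("side"))
cv2.imwrite("pics/ts6.png",np.hstack([cv2.resize(cv2.imread("pics/t6.png")[170:240,130:210],(457,400)),cv2.resize(cv2.imread("pics/s6.png")[320:400,190:250],(300,400))]))
E
```

```text
[543.68534563 157.14863145  54.00566325] [-13.51331181   1.91774364  17.69524367] 17.608291105767442
```

View pics/ts6.png

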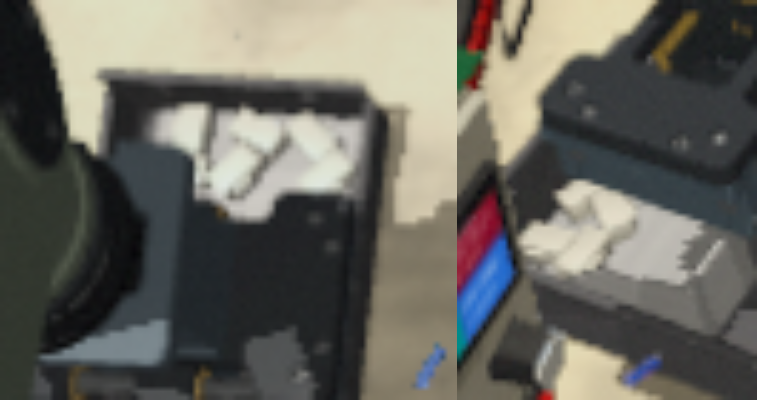

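Emit:
apply_moves:
  deltas:
    - [0.002,0,0.002,0,-1]
    - [0.003,0,0.004,0,-1]
    - [0.005,0,0.006,0,-1]
    - [0.006,0,0.0085,0,-1]
    - [0.006,0,0.0085,0,-1]
  grip_force: 15

```text
time_s: 9.95
ee_pos: [538.8, 157.2, 44.1]
ee_rot: [-180.0, -0.3, 177.8]
force: [-4.4, 0.8, 6.6]
gripper_width: 18.0
gripper_force: 15.0
```

Emit:
apply_moves:
  deltas:
    - [0,0,0,0,-1]
    - [0,0,0,0,-1]
    - [0,0,0,0,-1]
  grip_force: 60

```text
time_s: 10.25
ee_pos: [538.8, 157.2, 44.1]
ee_rot: [-180.0, -0.3, 177.8]
force: [-4.8, 1.4, 8.1]
gripper_width: 17.7
gripper_force: 60.0
```

Emit:
apply_moves:
  deltas:
    - [0.002,0,-0.003,0,-1]
    - [0.003,0,-0.01,0,-1]
    - [0.003,0,-0.02,0,-1]
    - [0.003,0,-0.03,0,-1]
    - [0.003,0,-0.042,0,-1]

```text
time_s: 10.75
ee_pos: [537.9, 157.1, 87.2]
ee_rot: [-180.0, -0.0, 177.8]
force: [-0.1, 0.2, -2.6]
gripper_width: 17.5
gripper_force: 60.0
```

Emit:
apply_moves:
  deltas:
    - [0,0,-0.015,0,-1]
    - [0,0,-0.03,0,-1]
    - [0,0,-0.045,0,-1]
    - [0,0,-0.06,0,-1]
    - [0,0,-0.06,0,-1]

```text
time_s: 11.25
ee_pos: [540.1, 157.6, 149.5]
ee_rot: [179.9, 0.4, 177.8]
force: [0.6, -0.1, -2.3]
gripper_width: 17.6
gripper_force: 60.0
```

```bash
python3 - <<'E'
from h import *
s=env.state(); print(s['ee_pos'],s['force'],s['gripper_width'],s['torque'])
cv2.imwrite("pics/t7.png",cams.grab_frame("top"));cv2.imwrite("pics/s7.png",cams.grab_frame("side"))
cv2.imwrite("pics/ts7.png",np.hstack([cv2.resize(cv2.imread("pics/t7.png")[165:260,125:220],(400,400),interpolation=2),cv2.resize(cv2.imread("pics/s7.png")[280:400,180:300],(400,400),interpolation=2)]))
E
```

```text
[540.06312735 157.63127864 149.53238689] [ 0.61769073 -0.07386512 -2.2969612 ] 17.58604545097826 [ 0.01770573  0.13945468 -0.09180808]
```

View pics/ts7.png

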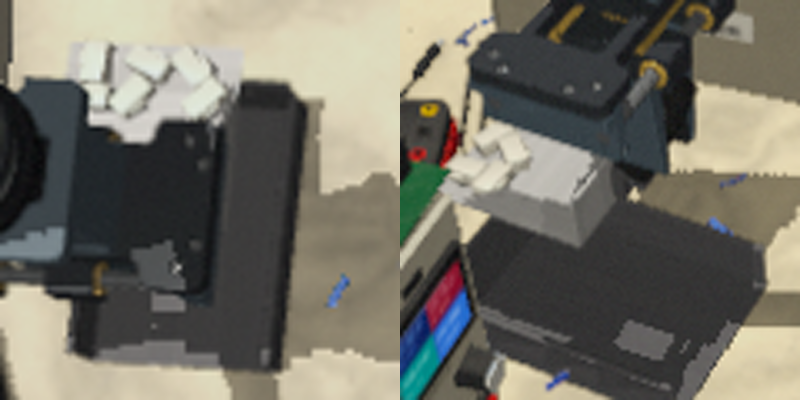

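Emit:
apply_moves:
  deltas:
    - [0.003,0,-0.002,0,-1]
    - [0.009,0,-0.005,0,-1]
    - [0.018,0,-0.01,0,-1]
    - [0.029,0,-0.015,0,-1]
    - [0.042,0,-0.02,0,-1]

```text
time_s: 11.85
ee_pos: [495.1, 158.8, 166.9]
ee_rot: [180.0, -0.0, 177.8]
force: [-0.7, -0.2, -2.3]
gripper_width: 17.5
gripper_force: 60.0
```

Emit:
apply_moves:
  deltas:
    - [0.014,0,-0.003,0,-1]
    - [0.028,0,-0.005,0,-1]
    - [0.042,0,-0.006,0,-1]
    - [0.056,0,-0.006,0,-1]
    - [0.07,0,-0.006,0,-1]

```text
time_s: 12.35
ee_pos: [424.9, 161.5, 172.4]
ee_rot: [180.0, -0.0, 177.8]
force: [0.5, -0.8, -2.9]
gripper_width: 17.7
gripper_force: 60.0
```

Emit:
apply_moves:
  deltas:
    - [0.014,-0.002,0,0,-1]
    - [0.026,-0.006,0,0,-1]
    - [0.034,-0.012,0,0,-1]
    - [0.038,-0.02,0,0,-1]
    - [0.04,-0.03,0,0,-1]

```text
time_s: 12.85
ee_pos: [385.0, 132.4, 172.5]
ee_rot: [180.0, 0.0, 177.8]
force: [0.1, 0.1, -2.9]
gripper_width: 17.6
gripper_force: 60.0
```

```bash
python3 - <<'E'
from h import *
s=env.state(); print(s['ee_pos'],s['ee_rot'],s['force'],s['gripper_width'],s['qpos'])
E
```

```text
[384.97722128 132.36598406 172.5441965 ] [1.79998827e+02 3.40552902e-02 1.77834393e+02] [ 0.05940419  0.12829112 -2.88541689] 17.601492846179383 [ 1.73641370e+01  5.09673932e+00  1.13473212e+02 -1.17077639e-02
  6.13975615e+01 -7.04646546e+01]
```

Emit:
apply_moves:
  deltas:
    - [0,-0.014,0,0,-1]
    - [-0.001,-0.03,0,0,-1]
    - [-0.002,-0.048,0,0,-1]
    - [-0.003,-0.068,0,0,-1]
    - [-0.0035,-0.088,0,0,-1]

```text
time_s: 13.35
ee_pos: [385.6, 43.4, 172.5]
ee_rot: [-180.0, 0.0, 177.8]
force: [1.3, 0.7, -3.0]
gripper_width: 17.9
gripper_force: 60.0
```

Emit:
apply_moves:
  deltas:
    - [-0.001,-0.02,0,0,-1]
    - [-0.002,-0.04,0,0,-1]
    - [-0.002,-0.06,0,0,-1]
    - [-0.003,-0.08,0,0,-1]
    - [-0.004,-0.1,0,0,-1]

```text
time_s: 13.85
ee_pos: [385.5, -56.9, 172.5]
ee_rot: [-180.0, 0.0, 177.8]
force: [0.3, -0.4, -2.9]
gripper_width: 17.5
gripper_force: 60.0
```

Emit:
apply_moves:
  deltas:
    - [-0.001,-0.02,0,0,-1]
    - [-0.002,-0.04,0,0,-1]
    - [-0.002,-0.06,0,0,-1]
    - [-0.003,-0.08,0,0,-1]
    - [-0.004,-0.1,0,0,-1]

```text
time_s: 14.35
ee_pos: [385.4, -157.0, 172.5]
ee_rot: [-180.0, 0.0, 177.8]
force: [-0.2, -0.6, -2.2]
gripper_width: 17.9
gripper_force: 60.0
```

Emit:
apply_moves:
  deltas:
    - [-0.001,-0.02,0,0,-1]
    - [-0.002,-0.04,0,0,-1]
    - [-0.002,-0.06,0,0,-1]
    - [-0.003,-0.08,0,0,-1]
    - [-0.004,-0.1,0,0,-1]

```text
time_s: 14.85
ee_pos: [385.3, -257.2, 172.4]
ee_rot: [-180.0, 0.0, 177.8]
force: [1.4, 0.0, -2.5]
gripper_width: 17.7
gripper_force: 60.0
```

Emit:
apply_moves:
  deltas:
    - [-0.001,-0.02,0,0,-1]
    - [-0.002,-0.04,0,0,-1]
    - [-0.004,-0.058,0,0,-1]
    - [-0.007,-0.074,0,0,-1]
    - [-0.012,-0.088,0,0,-1]

```text
time_s: 15.35
ee_pos: [394.3, -345.1, 172.3]
ee_rot: [180.0, -0.0, 177.8]
force: [0.1, 0.6, -3.3]
gripper_width: 17.6
gripper_force: 60.0
```

Emit:
apply_moves:
  deltas:
    - [-0.007,-0.01,0,0,-1]
    - [-0.015,-0.018,0,0,-1]
    - [-0.023,-0.024,0,0,-1]
    - [-0.03,-0.027,0,0,-1]
    - [-0.035,-0.028,0,0,-1]

```text
time_s: 15.85
ee_pos: [429.2, -373.0, 172.3]
ee_rot: [180.0, 0.0, 177.8]
force: [-0.2, 0.3, -2.7]
gripper_width: 18.0
gripper_force: 60.0
```

```bash
python3 - <<'E'
from h import *
s=env.state(); print(s['ee_pos'],s['ee_rot'],s['force'],s['gripper_width'],s['qpos'])
cv2.imwrite("pics/t8.png",cams.grab_frame("top"))
E
```

```text
[ 429.19880767 -372.9545096   172.29325078] [1.79981533e+02 3.54445237e-03 1.77835692e+02] [-0.19816002  0.25850391 -2.66868433] 18.0221937678684 [-4.21577664e+01  1.94163037e+01  9.42530348e+01  1.79329784e-02
  6.63398156e+01 -1.30000657e+02]
```

Emit:
apply_moves:
  deltas:
    - [-0.006,-0.001,0,0,-1]
    - [-0.013,-0.003,0,0,-1]
    - [-0.02,-0.005,0.001,0,-1]
    - [-0.024,-0.005,0.002,0,-1]
    - [-0.024,-0.005,0.002,0,-1]

```text
time_s: 16.4
ee_pos: [452.6, -378.8, 170.1]
ee_rot: [180.0, -0.0, 177.8]
force: [-0.4, -0.4, -2.9]
gripper_width: 18.1
gripper_force: 60.0
```

Emit:
apply_moves:
  deltas:
    - [0,0,0,0,-1]
    - [0,0,0,0,-1]
    - [0,0,0,0,-1]
  grip_force: 3

```text
time_s: 16.7
ee_pos: [451.7, -378.9, 170.6]
ee_rot: [180.0, -0.0, 177.8]
force: [-0.9, 0.3, -2.8]
gripper_width: 17.5
gripper_force: 3.0
```

```bash
python3 - <<'E'
from h import *
s=env.state(); print(s['ee_pos'],s['force'],s['gripper_width'])
cv2.imwrite("pics/t9.png",cams.grab_frame("top"))
cv2.imwrite("pics/s9.png",cams.grab_frame("side"))
# where the lip mid would show for several nose-down angles
c=np.array([453,-379]);
for a in (0,15,30,45,55):
    r=np.radians(a); x=120*np.cos(r)-59*np.sin(r); z=-(59*np.cos(r)+120*np.sin(r)); print(a,proj('top',[[453+x,-379-46,189.+z],[453+x,-379+46,189.+z]]).round(0).tolist(),round(189+z))
g=cv2.cvtColor(cv2.imread("pics/t9.png"),cv2.COLOR_BGR2GRAY)
g2=cv2.resize(g[200:280:2,365:450:3],None,fx=1,fy=1)
for r in g2: print(' '.join(f'{v:3d}' for v in r))
E
```

```text
[ 451.7175876  -378.87243309  170.55534398] [-0.87839243  0.33804    -2.77879566] 17.46563577333352
0 [[431.0, 213.0], [387.0, 212.0]] 130
15 [[429.0, 225.0], [386.0, 224.0]] 101
30 [[427.0, 239.0], [385.0, 238.0]] 78
45 [[426.0, 254.0], [384.0, 254.0]] 62
55 [[426.0, 265.0], [384.0, 264.0]] 57
 66  64  56  59  64  62  66  65  66  56  85  97 100  87  67 201 211 212 212 211 210 211 209 169 130 146 146  54 145
 65  64  63  61  64  60  64  60  66  66  61  62  64  68  62 209 211 211 212 211 212 211 210 136 141 147 101 133 147
 68  66  62  60  64  64  66  65  60  64  62  63  65  70  67 207 210 212 209 210 211 211 149 119 147 147  62 146 144
 66  65  63  65  65  68  65  66  63  67  63  67  68  66 206 205 209 171 166 162 155 147 158 146 147  86 143 146 106
 68  65  66  62  62  67  65  64  63  62  65  65  69  62 157 140 153 165 135  84  81  89 129 146 135 104 146 142  70
 67  66  64  60  63  65  65  63  62  64  66  69  65  97  64  70  59  56  54  56  54 156 147 146  48 143 147  85 131
 63 143 156 113 137 135 109 113  65  65  64  67  63  52  54  58  56  57  57  54  91 137 146 133 112 147 139 
[... 3135 characters left out ...]
  69
191 205 208  98 140 140 146 143  73 147 146 106  99  51  75  77  33  30  43  22  62 106  65  65  66  57  63  80  89
195 208 210 142 115 146 147  52 147 146 128  51  59  68  79  80  64  35  19  19  26  84 106  63  63  64  56  55  59
195 208 210 154 144 147 125 112 146 146  44  39  82  83  83  82  80  38  34  40  27  52  96 117  79  62  60  59  57
200 207 210 121 147 146  43 147 147 106  63  62  54  43  47  48  58  66  33  27  40  29  29  57 122 121 113  76  74
205 205 157 150 149 109 134 146 144  47  96  79  74  76  79  80  81  79  33  33  59  35  24  20  31  33  37  40  64
205 202 146 154 148  40 147 147  89  65 147 170 174 176  80  82  81  79 111  62  57 105  51  42  42  58  88  66  67
```

Emit:
apply_moves:
  deltas:
    - [0,0,0,0,-1]
    - [0,0,0,0,-1]
    - [0,0,0,0,-1]

```text
time_s: 17.1
ee_pos: [452.1, -378.9, 170.5]
ee_rot: [-180.0, 0.0, 177.8]
force: [0.2, -0.3, -1.8]
gripper_width: 18.1
gripper_force: 3.0
```

```bash
python3 - <<'E'
from h import *
s=env.state(); print(s['ee_pos'],s['force'],s['gripper_width'])
F=[]
im=cams.grab_frame("top"); cv2.imwrite("pics/t10.png",im); cv2.imwrite("pics/s10.png",cams.grab_frame("side"))
F.append(env.state()['force'][2]); print(F)
for f in ("t9","t10"):
    g=cv2.cvtColor(cv2.imread(f"pics/{f}.png"),cv2.COLOR_BGR2GRAY)
    print(f); 
    for r in range(218,262,2): print(r,' '.join(f'{v:3d}' for v in g[r,368:425:2]))
E
```

```text
[ 452.11542559 -378.94067052  170.47734829] [ 0.24487667 -0.32749311 -1.80667206] 18.12741971906873
[np.float64(-1.7844318394198357)]
t9
218 140 120  64  83  75  85 151 141 142 142 143 104 101  99 126 148 156 156 156 156 156 156 156 155 155 155  99 117 147
220 123 141 159 158 159 158 158 158 158 157 158 158 157 156 157 157 157 157 157 156 156 156 156 155 156  72  94 146 147
222  85 159 142 158 158 157 158 158 158 158 157 157 158 158 157 156 156 156 157 156 156 156 156 156  73  93 145 147 147
224  60 160 143 159 158 159 158 158 159 158 158 158 158 157 158 156 157 157 157 157 155 156 156  41  99 142 146 147 117
226  69 161 152 159 159 159 159 160 159 159 158 158 158 158 158 157 157 157 157 156 157 156 129  90 136 146 146 144  41
228 118 143 156 160 160 158 159 159 160 159 158 159 158 158 158 157 157 157 157 157 157 156  80 131 147 146 144  32 147
230 140 145 148 160 160 159 159 159 159 159 159 159 158 158 158 158 157 157 156 157 157 155 123 145 146 146  27 122 146
232 148 142 127 160 160 160 160 159 160 160 159 159 158 158 158 158 157 157 157 191 156 103 146 146 146  61  95 147 146
234
[... 3620 characters left out ...]
  91  83  82  81  80  80  81  80  79  92 145 147 146 101  66 147 146 147 129  17  21  51  57  50  51
252 211 210  80 162  61  82  81  82  80  80  81  80  81 144 147 148 122  38 143 146 147 128  32  18  18  52  59  50  49
254 218 219 100 159  70  84  82  82  82  81  81  72 140 147 147 142  44 140 147 146 136  41  23  44  19  52 101  53  53
256 188 194 106 158  79  83  83  82  83  80  72 133 148 147 143  50 138 146 146 142  65  33  29  42  22  43 131  61  62
258 197 204 153 151  83  83  83  83  82  74 127 147 146 145  50 115 146 146 145  59  37  35  35  42  21  35 131  65  62
260 191 198 157 148  82  83  82  84  81 120 146 147 146  66  92 147 147 146  81  21  35  45  36  28  44  31  64 107  64
```

Emit:
apply_moves:
  deltas:
    - [0,0,0,0,-1]
    - [0,0,0,0,-1]
    - [0,0,-0.02,0,-1]
    - [0,0,-0.05,0,-1]
    - [0,0,-0.08,0,-1]
  grip_force: 60

```text
time_s: 17.7
ee_pos: [451.9, -378.7, 250.9]
ee_rot: [179.9, -0.1, 177.8]
force: [0.9, 0.0, -1.1]
gripper_width: 17.8
gripper_force: 60.0
```

Emit:
apply_moves:
  deltas:
    - [0.025,0.03,0,0,-1]
    - [0.05,0.065,0,0,-1]
    - [0.075,0.11,0,0,-1]
    - [0.075,0.15,0,0,-1]
    - [0.075,0.19,0,0,-1]

```text
time_s: 18.2
ee_pos: [383.4, -184.7, 250.8]
ee_rot: [-180.0, 0.1, 177.7]
force: [1.5, -0.3, -2.0]
gripper_width: 17.7
gripper_force: 60.0
```

```bash
python3 - <<'E'
from h import *
s=env.state(); print(s['ee_pos'],s['force'],s['gripper_width'])
im=cams.grab_frame("top"); cv2.imwrite("pics/t11.png",im); cv2.imwrite("pics/s11.png",cams.grab_frame("side"))
g=im.min(2).astype(int); m=((g>175)&(np.ptp(im.astype(int),axis=2)<40)).astype(np.uint8)
m[:, :365]=0;m[:,450:]=0;m[:205]=0;m[280:]=0
n,l,st,c=cv2.connectedComponentsWithStats(m)
for i in range(1,n):
    if st[i,4]>8: print(st[i],c[i].round(1),plane('top',c[i],10))
for r in range(212,268,2): print(r,' '.join(f'{v:3d}' for v in im[r,368:446:2,0]))
E
```

```text
[ 383.44677073 -184.70182723  250.75991554] [ 1.51979497 -0.3196643  -2.04051529] 17.697539645387607
[411 205  12   2  14] [415.9 205.2] [ 619.  -415.9]
[436 205  14  10  98] [442.6 208.4] [ 612.  -478.5]
[440 222  10   6  36] [444.9 225. ] [ 572.5 -482.6]
[404 232   9   9  38] [407.7 235.9] [ 545.8 -394.9]
[387 236   7   9  48] [390.8 240. ] [ 536.1 -355.7]
[416 236   8   9  36] [419.6 240. ] [ 536.6 -422.4]
[427 237  23  43 363] [443.7 262.5] [ 484.7 -476.8]
[385 245   9   6  34] [389.1 247.4] [ 518.8 -351.5]
[407 246  10   5  40] [411.3 247.9] [ 518.  -402.7]
[393 249   9   9  49] [397.4 253.4] [ 504.9 -370.4]
[365 251   6   6  26] [367.5 253.5] [ 504.2 -301.8]
[367 263  31  17 185] [380.  274.4] [ 456.5 -330. ]
[411 276  26   4  63] [421.6 278. ] [ 448.8 -424.9]
212 127 145 101 106 104 152 131 137  54 105  63  54  54  55  55  59  55  54  52  54  55  54  51  55  55  54  53  54  60 101 101  56  56 108 153 180 180 178 177
214 146 134  70  50  54  55  54  56  54  55  55  54  55  53  58  60  91  56  55  55  79 105 126 148 149 149 149 150 150 149 146  56  55  64 147 178 172 130 155
216
[... 3456 characters left out ...]
 154 154 154 153 153 154 152 153 152 152 136  53  56 121 144
260 164 171 132 144 140 158 158 158 158 157 156 156 157 156 156 155 155 155 155 155 153 154 155 155 154 153 154 153 153 153 153 153 152 152 140  55  56 127 158
262 168 173 145 136 132 159 157 157 158 157 158 157 156 157 156 156 155 156 155 155 155 154 155 154 154 155 153 153 153 153 151 150 152 147 132 106 152 151 160
264 175 178 169  88 162 157 159 157 158 157 158 158 157 156 156 157 156 156 155 155 154 151 149 152 156 155 120 144 146 155 146 148 140 144 145 141 142 136 153
266 173 179 182  68 157 147 158 158 157 158 157 156 157 154 153 154 159 133 119 144 162 145 149 148 151 147 150 142 141  99  69  69  74 121 124 131 159 184 183
```

```bash
python3 - <<'E'
from h import *
im=cv2.imread("pics/t11.png"); g=cv2.cvtColor(im,cv2.COLOR_BGR2GRAY)
for a in range(10,75,5):
    r=np.radians(a); x=120*np.cos(r)-59*np.sin(r); z=-(59*np.cos(r)+120*np.sin(r))
    P=proj('top',[[383.4+x,-187-46,269.6+z],[383.4+x,-187,269.6+z],[383.4+x,-187+46,269.6+z]]); print(a,P.round(0).tolist(),round(x),round(269.6+z),
     )
for r in range(225,325,3): print(r,' '.join(f'{v:3d}' for v in g[r,262:362:3]))
E
```

```text
10 [[340.0, 246.0], [316.0, 246.0], [292.0, 246.0]] 108 191
15 [[340.0, 251.0], [316.0, 250.0], [292.0, 250.0]] 101 182
20 [[340.0, 255.0], [316.0, 255.0], [293.0, 255.0]] 93 173
25 [[340.0, 260.0], [316.0, 260.0], [293.0, 260.0]] 84 165
30 [[339.0, 265.0], [316.0, 265.0], [293.0, 265.0]] 74 159
35 [[339.0, 271.0], [316.0, 271.0], [293.0, 270.0]] 64 152
40 [[339.0, 276.0], [316.0, 276.0], [293.0, 276.0]] 54 147
45 [[339.0, 282.0], [316.0, 282.0], [293.0, 282.0]] 43 143
50 [[339.0, 288.0], [316.0, 288.0], [293.0, 287.0]] 32 140
55 [[339.0, 294.0], [316.0, 293.0], [293.0, 293.0]] 20 137
60 [[339.0, 299.0], [316.0, 299.0], [293.0, 299.0]] 9 136
65 [[339.0, 305.0], [316.0, 305.0], [293.0, 305.0]] -3 136
70 [[339.0, 311.0], [316.0, 311.0], [293.0, 311.0]] -14 137
225  68  66  67  64  66  63  66  65  56  55  66  64  64  65  67  65  64  63  60  53  63  66 199 208 210 207 202 194 189 188 182 185 185 184
228  66  66  67  64  68  71 115  82  67  59  66  66  68  64  66  64  64  63  60  53  63  64 200 206 210 208 199 187 189 188 185 189 187 187
231  65  63  67  65  70 109 101  51  68  63  59  66
[... 3728 characters left out ...]

312 139 103 103 101  57  41  39  90 103 113 119 124 130 133 137 139 141 145 146 148 149 151 152 155 106 110 150 151  48 151 151 137  39  38
315  96 103 103  68  78  77  71  70  72  93 105 114 119 124 131 133 136 139 142 144 147 148 150 136  64 148 152 105 141 151 133  65  37  39
318  94  98  97  38  33  31  31  30  30  78  84  96 106 115 121 125 130 134 137 140 143 145 146  97 117 151 151  50 151 151 103  39  39 106
321  33  33  29  35  32  28  28  30  33  33  50  57  73  96 108 116 121 126 131 133 137 139 129  60 149 151 105 141 152 132  64  37  41  93
324  34  34  29  25  30  27  29  33  31  30  31  34  41  35  67  99 109 117 121 126 130 135  74 119 152 151  54 151 151 108  29  28  45  66
```

Emit:
apply_moves:
  deltas:
    - [-0.015,0.015,0.02,0,-1]
    - [-0.03,0.035,0.045,0,-1]
    - [-0.05,0.055,0.07,0,-1]
    - [-0.065,0.07,0.095,0,-1]
    - [-0.0737,0.077,0.115,0,-1]

```text
time_s: 18.8
ee_pos: [462.1, -111.4, 134.1]
ee_rot: [180.0, -0.0, 177.9]
force: [-0.7, -1.1, -1.5]
gripper_width: 17.6
gripper_force: 60.0
```

Emit:
apply_moves:
  deltas:
    - [0,0,0,0,-1]
    - [0,0,0.005,0,-1]
    - [0,0,0.01,0,-1]
    - [0,0,0.012,0,-1]
    - [0,0,0.012,0,-1]

```text
time_s: 19.3
ee_pos: [460.8, -112.5, 123.8]
ee_rot: [-180.0, 0.0, 177.8]
force: [0.0, 0.4, -1.9]
gripper_width: 17.6
gripper_force: 60.0
```

```bash
python3 - <<'E'
from h import *
s=env.state(); print(s['ee_pos'],s['force'],s['gripper_width'])
im=cams.grab_frame("side"); cv2.imwrite("pics/s12.png",im); im2=cams.grab_frame("top"); cv2.imwrite("pics/t12.png",im2)
c=s['ee_pos']
for a in range(0,75,10):
    r=np.radians(a); x=120*np.cos(r)-59*np.sin(r); z=-(59*np.cos(r)+120*np.sin(r))
    print(a,proj('side',[[c[0]+x,c[1]-3+46,c[2]+18.8+z]]).round(0).tolist(),proj('top',[[c[0]+x,c[1]-3-46,c[2]+18.8+z]]).round(0).tolist())
g=cv2.cvtColor(im,cv2.COLOR_BGR2GRAY)
for r in range(225,330,3): print(r,' '.join(f'{v:3d}' for v in g[r,270:380:3]))
E
```

```text
[ 460.78930172 -112.48822361  123.78296972] [ 0.01414791  0.43110545 -1.87271141] 17.56613084148411
0 [[289.0, 272.0]] [[306.0, 213.0]]
10 [[294.0, 280.0]] [[306.0, 220.0]]
20 [[301.0, 288.0]] [[306.0, 229.0]]
30 [[308.0, 295.0]] [[306.0, 238.0]]
40 [[317.0, 301.0]] [[306.0, 248.0]]
50 [[326.0, 306.0]] [[306.0, 258.0]]
60 [[336.0, 309.0]] [[306.0, 268.0]]
70 [[346.0, 312.0]] [[306.0, 278.0]]
225 106 106 107 107 107 107 107 107 106 106 108 100  82  81  78  77  58  59  59  59  58  58  50  37  36  30  53  57  42  38  32  56  57 104 143 143 139
228 106 107 106 105 107 107 105 107 107 108 105  94  82  76  77  59  62  62  59  57  60  60  58  59  60  60  57  28  78  33  31  38 144 145 144 147 113
231 108 108 107 106 105 106 104 107 106 108 106 101  88  82  76  27  38  55  62  58  57  60  57  57  59  57  57  59  65  68  31  55 143 141 145 150 135
234 106 107 108 106 106 107 106 107 108 108 105  99  88  78  76  62  45  41  39  38  35  49  56  61  67  56  91  55  66  68  38  59  82 109 143 128 127
237 107 106 106 106 106 105 107 107 108 105 105 105  93  82  77  73  62  65  65  63  46  41  37  
[... 3914 characters left out ...]
 197 202 214 140  39  42  41  27  22  18  17  21  23  40  43  42  42  42 114 213 215 206 109
318 191 190 189 192 193 195 206 210 207 202 194 202 206 211 198 205 213 215 217 144  43  40  44  37  30  24  21  41  38  41  42  95 208 213 217 209 104
321 195 194 191 193 197 201 211 201 204 199 203 208 212 210 203 201 209 213 216 217 217 144  40  43  41  40  44  40  43  42  75 205 212 217 218 169  81
324 198 196 196 195 198 202 207 198 208 207 208 213 213 209 202 203 214 215 213 215 218 215 206 207 129  40  39  39  44  44 196 207 214 217 214 117  36
327 213 208 209 206 201 206 199 203 212 214 214 215 211 211 201 209 214 215 215 214 215 211 205 211 208 208 101  42  48 201 199 206 210 218 177  98  36
```

Emit:
apply_moves:
  deltas:
    - [0,0,0.006,0,-1]
    - [0,0.001,0.011,0,-1]
    - [0.011,0.002,0.0155,0,-1]
    - [0.022,0.003,0.019,0,-1]
    - [0.032,0.003,0.0245,0,-1]
  grip_force: 5

```text
time_s: 19.9
ee_pos: [428.4, -107.6, 98.7]
ee_rot: [180.0, 0.0, 177.8]
force: [-0.2, -0.1, -0.3]
gripper_width: 18.1
gripper_force: 5.0
```

Emit:
apply_moves:
  deltas:
    - [0.01,0,0.0055,0,-1]
    - [0.02,0,0.0125,0,-1]
    - [0.028,0,0.02,0,-1]
    - [0.037,0,0.0285,0,-1]
    - [0.044,0,0.0375,0,-1]

```text
time_s: 20.4
ee_pos: [384.2, -106.1, 60.7]
ee_rot: [180.0, -0.0, 177.8]
force: [0.6, 0.1, -0.3]
gripper_width: 18.0
gripper_force: 5.0
```

```bash
python3 - <<'E'
from h import *
s=env.state(); print(s['ee_pos'],s['force'],s['gripper_width'])
im=cams.grab_frame("side"); cv2.imwrite("pics/s13.png",im)
c=s['ee_pos']
for a in (0,5,10,15,20,30,40,50):
    r=np.radians(a); x=120*np.cos(r)-59*np.sin(r); z=-(59*np.cos(r)+120*np.sin(r))
    print(a,proj('side',[[c[0]+x,c[1]-3+46,c[2]+18.8+z]]).round(0).tolist(),round(c[2]+18.8+z))
g=cv2.cvtColor(im,cv2.COLOR_BGR2GRAY)
for r in range(270,345,3): print(r,' '.join(f'{v:3d}' for v in g[r,290:400:3]))
E
```

```text
[ 384.24446836 -106.05769933   60.69057216] [ 0.59053629  0.06832546 -0.31029175] 17.98225713816189
0 [[320.0, 304.0]] 20
5 [[323.0, 308.0]] 10
10 [[325.0, 311.0]] 1
15 [[328.0, 315.0]] -9
20 [[332.0, 319.0]] -17
30 [[339.0, 326.0]] -32
40 [[348.0, 331.0]] -43
50 [[357.0, 336.0]] -50
270 107 105 108 109 106 104  75  77  74  78  75  81  77 137 208 213  54  53 102 200  92  41  35  34  37  52  57  58  56  65  57  83  58  52  76  35 146
273 107 108 107 107 107  96  77  83  76  75  75  76  77 156 211  85  57  51 213 213 179  64  63  63  50  41  35  38  38  55  58  62  57  45  40 169 101
276 108 108 107 106 109  98  81  76  78  83  76  79  79 207 210  29  39 187 182 219 200  65  65  63  64  63  61  60  50  40  37  35  36  49  21 159  66
279 109 107 106 106 106 101  82  76  76  77  75  76 138 210 214 204 105  46  41  43  92  62  61  63  64  61  60  65  65  62  64  63  62  27 126 114  34
282 108 107 107 108 107 105  88  74  75  78  71  76 203 213 215 188  42  42  43  41  41  42  68  87  64  62  63  63  63  63  62  64  65  30 134  84  32
285 108 107 107 107 108 103  87  77  89  88  75 142 213
[... 2284 characters left out ...]
 211 200 192 199 198 197 190 171 205 202 210 174 122 114  79  39  39  39  33  97  27  32  35
333 214 215 215 216 212 213 209 204 214 217 216 211 200 197 198 204 175 171 199 198 204 208 208 205 213 217 214 103  37  39  52  37  24  29  32  35  33
336 215 215 217 216 214 207 199 206 216 217 216 209 199 198 198 204 208 210 160 212 212 215 214 212 216 217 175  90  38  38  53  38  27  30  33  34  30
339 215 216 218 216 210 201 197 206 216 218 217 208 199 198 198 205 212 214 220 217 216 216 216 217 219 216 129  42  39  37  48  29  29  37  33  35  29
342 217 217 216 213 202 195 200 211 218 217 215 209 201 195 199 207 213 218 219 220 204 216 215 216 217 183 107  37  37  66  40  27  30  35  35  35  33
```

Emit:
apply_moves:
  deltas:
    - [0.003,0,0.006,0,-1]
    - [0.006,0,0.012,0,-1]
    - [0.007,0,0.016,0,-1]
    - [0.007,0,0.0185,0,-1]
    - [0.007,0,0.0185,0,-1]

```text
time_s: 20.95
ee_pos: [377.9, -105.9, 42.8]
ee_rot: [180.0, -0.1, 177.8]
force: [-0.4, -0.0, 1.0]
gripper_width: 18.2
gripper_force: 5.0
```

```bash
python3 - <<'E'
from h import *
s=env.state(); print(s['ee_pos'],s['force'],s['gripper_width'])
E
```

```text
[ 377.85644915 -105.88924929   42.77155718] [-0.35480577 -0.04048593  0.95265257] 18.160747720048782
```

Emit:
apply_moves:
  deltas:
    - [0,0,0,0,-0.3]
    - [0,0,0,0,-0.1]
    - [0,0,0,0,0.1]
    - [0,0,0,0,0.1]
    - [0,0,0,0,0.1]

```text
time_s: 21.45
ee_pos: [378.3, -105.9, 42.9]
ee_rot: [180.0, 0.0, 177.8]
force: [-0.3, 0.7, 0.5]
gripper_width: 49.9
gripper_force: 0.0
```

Emit:
apply_moves:
  deltas:
    - [0,0,-0.02,0,0.1]
    - [0,0,-0.05,0,0.1]
    - [0,0,-0.09,0,0.1]
    - [0,0,-0.13,0,0.1]
    - [0,0,-0.16,0,0.1]

```text
time_s: 21.95
ee_pos: [378.7, -106.0, 205.4]
ee_rot: [-180.0, 0.2, 177.8]
force: [-0.0, -0.3, -0.9]
gripper_width: 50.2
gripper_force: 0.0
```

Emit:
apply_moves:
  deltas:
    - [0,0.05,0,0,0.1]
    - [0,0.1,0,0,0.1]
    - [0,0.15,0,0,0.1]
    - [0,0.2,0,0,0.1]
    - [0,0.25,0,0,0.1]

```text
time_s: 22.45
ee_pos: [387.4, 145.9, 203.2]
ee_rot: [180.0, 0.1, 177.8]
force: [1.4, 0.4, -0.5]
gripper_width: 50.2
gripper_force: 0.0
```

Emit:
apply_moves:
  deltas:
    - [0,0.03,0,0,0.1]
    - [0,0.06,0,0,0.1]
    - [0,0.06,0,0,0.1]
    - [0,0.06,0,0,0.1]

```text
time_s: 22.85
ee_pos: [389.7, 204.0, 202.7]
ee_rot: [-180.0, -0.0, 177.9]
force: [0.2, -1.0, 0.1]
gripper_width: 50.1
gripper_force: 0.0
```

```bash
python3 - <<'E'
from h import *
s=env.state(); print(s['ee_pos'],s['force'],s['gripper_width'])
im=cams.grab_frame("top"); cv2.imwrite("pics/t14.png",im); cv2.imwrite("pics/s14.png",cams.grab_frame("side"))
o=np.array([448,-108.6]); 
L=proj('top',[[498,-156.4,3],[498,-64,3],[403,-60,3],[403,-152,3],[403,-60,37],[403,-152,37]]).round(0); print(L.tolist())
g=cv2.cvtColor(im,cv2.COLOR_BGR2GRAY)
for r in range(244,304,2): print(r,' '.join(f'{v:3d}' for v in g[r,244:324:2]))
m=((im.min(2)>175)&(np.ptp(im.astype(int),axis=2)<40)).astype(np.uint8); m[:,:372]=0;m[:,436:]=0;m[:214]=0;m[262:]=0
n,l,st,c=cv2.connectedComponentsWithStats(m); print([ (st[i,4],plane('top',c[i],10).tolist()) for i in range(1,n) if st[i,4]>15])
E
```

```text
[389.71926523 203.98387961 202.65184967] [ 0.20785412 -1.04661989  0.13967822] 50.055312395612816
[[304.0, 256.0], [264.0, 256.0], [261.0, 297.0], [302.0, 297.0], [259.0, 296.0], [301.0, 297.0]]
244 209 208 209 206 209 211 202 196 163  45  45  46  46  40  45  74 143 187 202 207 209 210 212 207 206 209 210 212 212 211 209 208 207 211 211 211 213 213 212 211
246 212 211 210 210 210 206 199 194 127  44  47  45  44  44  45  45  45  43  44  60 146 195 209 208 212 212 212 213 213 212 212 212 211 212 213 209 212 210 210 211
248 211 209 206 205 199 195 194 197  71  45  45  46  46  43  46  46  44  43  44  45  45  47  46  58 152 198 211 212 213 214 214 214 213 211 212 109  59  61  58  53
250 209 206 203 198 194 194 200 189  44  44  45  46  45  40  43  45  45  44  45  45  45  46  45  46  47  45  45  80 152 198 212 214 214 212 211  86  53  53  57  59
252 201 201 200 201 205 206 209 175  42  44  45  44  46  44  46  44  45  45  45  45  47  46  45  43  44  46  45  45  43  45  47  52 148 195 209  78  48  50  51  53
254 198 201 201 205 209 212 213 142  42  40  45  45  45  45  44  43  46  45  46  46  
[... 3513 characters left out ...]
0 212 213
298 209 206 205 204 206 206 206 207 210 185 164 143 142 142 132 135 106  83  96 151 167 177 212 213 209 206 205 199 184 116  39  45  52 211 209 212 213 214 214 214
300 212 211 212 212 212 211 207 214 213 212 214 212 212 212 213 213 156  23  25  24  21  91  40  47  45  43  47  53  49  51  45  44 149 214 214 214 216 215 215 215
302 214 214 214 215 215 211 209 215 214 216 216 215 214 214 214 214 183  23  22  22  17  67 153 204 142 116  84  50  45  45  46  45 184 216 217 217 215 214 214 215
[(np.int32(38), [545.8, -394.9]), (np.int32(49), [536.2, -355.5]), (np.int32(37), [536.6, -422.5]), (np.int32(35), [518.9, -351.8]), (np.int32(42), [518.0, -402.9]), (np.int32(50), [505.0, -370.3])]
```

```bash
python3 -c "
from workcell import env
print(env.job_done())"
```

```text
the job is handed in; nothing more can be done
None
```

The job is handed in, with no verdict returned: the last top picture shows all six housings in the grey bin and the released scoop flat on its mat, about 10 mm off centre, at about 23 s of the 67 s allowed. I did not re-measure the pen, screwdriver and tape roll at the end, though no move was planned to touch them.

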